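Pack the leather-stitching kit, heaviest lowest

ROBOT

A 7-joint arm with a two-finger parallel gripper is mounted at the origin on the work surface. World frame = base frame: x ahead of the robot, y to its left, z up, the work surface at z = 0. Lengths are in m, angles in rad, forces in N, time in s.
With the tool pointing down it reaches from about 0.425 to 0.925 m from the base axis. Payload 6.8 kg.
Tool frame: the origin (TCP) lies midway between the tips of the shut fingers; the grasp point (between the pads) lies r.grip_point_offset behind it (r.grip_point_offset is the distance from the TCP to the grasp point, in m); z points along the fingers, y is the line along which they close (so a half turn about z gives the same grasp; the last joint's range is limited). The gripper opens to 85 mm and grips with 20 to 120 N. Pads are 22 mm wide; open, the fingers measure 114 mm over their backs; the gripper's body (76 mm by 85 mm) begins 54 mm behind the grasp point. The pads swing forward as they close: fully open they stand 13 mm farther back than shut.
Start: joints at [0.992, 0.477, 0.022, 1.555, -0.011, 1.109, -0.083], TCP at [0.306, -0.602, 0.231] pointing down, gripper open.
Joint ranges: [-2.96, 2.96], [-0.34, 2.1], [-1.41, 1.46], [0.24, 2.44], [-1.37, 4.51], [0.17, 1.92], [-2.96, 2.96]. Speed limits (rad/s): [2.39, 2.39, 3.14, 3.14, 3.14, 3.14, 3.14].

INTERFACE

Orientations are given as a rotation vector (axis times angle).
In Python, from bench import r gives the robot as it stands. The module is installed in compiled form; this text tells all that it offers.
- The arm moves only by the shell command python3 -m crank 'ROWS' [FORCE]. ROWS is JSON, a list of rows, each a list of 5 numbers: the shift along the world's x, y, z in units of 200 mm (1.0 is 200 mm), then the turn about the world's z in units of 45 degrees (1.0 is 45 degrees), then the opening, from -1 (shut) to 1 (fully open). In form: [[dx, dy, dz, turn, jaw], ...]. A call has 1 to 8 rows; each row shifts and turns the commanded pose from where the row before left it; what a row does not reach is not made up. A row lasts 1/12 s, in which the tool goes at most 41.7 mm and 7.16 degrees, less where a joint would pass 70% of its speed; a pose out of reach is approached as far as the arm can. A call with a number of a shift or a turn outside -1 to 1 is refused whole. A call with a gripper value outside its range is refused whole. The fingers move at their own pace and stop on an object; FORCE is the grip in N (left out, the last holds). Time passes only in rows, so rows that do not move let the fingers close. It gives the time, the measured TCP pose, the force, the opening and the grip force at its end, in the units of the state.
- r.get_obs(): the state, without advancing time (a new reading comes with each control period).
- r.grab_frame(name): name is "side" or "top"; returns the picture (384x512x3 uint8, blue, green, red); there is no depth.
- r.camera_model(name): a dict with "fx", "fy", "cx", "cy" (pixels), "R" (3x3) and "t" (3): a world point X has camera coordinates R X + t. Camera axes: x right, y down, z forward; pixel columns grow to the right and rows downward; lengths in m; the calibration is good to about 2 mm. A picture is of the moment at which its call begins. camera_model takes no time and is no camera call.
- r.hand_in(): hands the job in; it is judged then, once.
The state is a dict: "clock": time; "joints": joint angles; "qvel": joint speeds; "tau": joint torques, N m; "tcp_pos": TCP position; "orientation": TCP orientation; "contact_force": force on the tool from outside, world axes, zero at the start; "moment": the same for the moment, N m; "grip_width": finger opening in m; "gripper_force": force on a finger pad.
Only numpy, scipy, OpenCV 4.12 (cv2) and the standard library are available. Lean on these libraries where they do the work, as an engineer would, in place of code of your own. Each camera call takes 0.05 s, during which the arm holds its last target. There are 200 camera calls.

TASK

The leather class is over: pack the stitching kit into the clear storage box, heaviest lowest, with the dark granite slab flat on the floor of the wide compartment, the white poly board squared up on top of the slab, the beeswax cake on the middle of the board, and the pricking iron (the bright steel tool with a comb of teeth) lying flat in the narrow compartment. Set each piece down gently instead of dropping it. The yellow tape roll, the dark hole punch, the phone, the maul and the water bottle are not part of the kit: leave them where they are.

Things in the scene. Friction and masses are not known exactly. Their poses are not given: they have to be found in the camera images.
- kit_box: Clear open box, black end clips, grey felt floor, blue-grey divider; 140 (x) x 230 (y) x 55 mm high, walls 4, fixed. Origin: centre of underside, z up; felt top 6 mm above it. Inside x -66 to 66 mm. The divider lies along x (4 thick, top at z 35): wide compartment y -111 to 19 (centre -46), narrow compartment y 23 to 111 (centre 67).
- granite_slab: Dark grey polished granite slab, 90 (x) x 60 (y) x 18 mm thick, about 0.26 kg, the heaviest of the kit. Origin: centre of its underside, z up. Starts lying on the green cutting mat (fixed, 3 mm thick).
- poly_board: White plastic punching board, 90 (x) x 60 (y) x 10 mm thick, about 55 g. Origin: centre of its underside, z up. Starts lying on the green cutting mat (fixed, 3 mm thick).
- wax_cake: Amber-yellow beeswax cake, a solid disc 44 mm in diameter, 18 mm thick with a shallow dish in its top, about 30 g, lying flat. Origin: centre of its underside, z up. Starts lying on the green cutting mat (fixed, 3 mm thick).
- pricking_iron: Bright steel pricking iron lying flat, 101 mm long along x: square shank 12 x 12 mm (x -52 to 18), then a head and comb of eight teeth, 34 mm wide in y, up to 10 thick (x 18 to 49). About 90 g. Origin: under the shank on its centre line, z up; a good grip is across y at the origin. Starts lying on the green cutting mat (fixed, 3 mm thick).
- hole_punch: Not part of the kit: a dark steel drive punch with the same 12 mm square shank but a thin round tube as its tip (no teeth), 102 mm long along x, lying flat. Origin: under the shank on its centre line, z up. Starts lying on the green cutting mat (fixed, 3 mm thick).
- tape_roll: Not part of the kit: a yellow roll of tape, a flat ring 58 mm outside, 38 mm hole, 18 mm high. Origin: centre of its underside, z up. Starts lying on the green cutting mat (fixed, 3 mm thick).
- phone: Not part of the kit: a black phone, 146 (x) x 70 (y) x 8 mm, lying flat on the table beyond the mat and the box. Origin: centre of its underside, z up.
- maul: Bystander: a maul standing on its white plastic head (68 mm wide, 75 mm high), dark wooden handle up, 211 mm tall. Origin: centre of its underside, z up.
- water_bottle: Bystander: a full clear water bottle with a blue cap, 66 mm in diameter, 200 mm tall, standing. Origin: centre of its underside, z up.
There are look-alikes about, which are no part of the job. Leave any purple look-alike of the granite_slab alone. Several things have the shape of the pricking_iron; the one meant has the colours described above.

How it is judged:
At the end, for the whole second after the job is handed in: Slab flat on the floor of the wide compartment; board flat on it, centred within 15 mm, square within 14 degrees; wax cake flat on the board within 15 mm of its middle; pricking iron flat on the floor of the narrow compartment; all released and at rest (x of granite_slab in the frame of kit_box between -0.045 and 0.045 m and y of granite_slab in the frame of kit_box between -0.091 and -0.001 m and z of granite_slab in the frame of kit_box between 0.003 and 0.009 m and angle between each of granite_slab, poly_board's own z axis and vertical below 0.06 rad and horizontal distance between poly_board and granite_slab below 0.015 m and angle between the x axis of poly_board and the x axis of granite_slab, either way round below 0.25 rad and z of poly_board in the frame of granite_slab between 0.015 and 0.021 m and horizontal distance between wax_cake and poly_board below 0.015 m and angle between wax_cake's own z axis and vertical below 0.1 rad and z of wax_cake in the frame of poly_board between 0.007 and 0.013 m and x of pricking_iron in the frame of kit_box between -0.03 and 0.03 m and y of pricking_iron in the frame of kit_box between 0.029 and 0.105 m and z of pricking_iron in the frame of kit_box between 0.002 and 0.01 m and angle between pricking_iron's own z axis and vertical below 0.12 rad and linear speed of each of granite_slab, poly_board, wax_cake, pricking_iron below 0.02 m/s); the robot touches nothing.
It fails at once if a kit piece is dropped (falls freely at over 0.6 m/s, about 2 cm of fall) ((linear speed of granite_slab above 0.6 m/s and contact force between granite_slab and the fingers below 0.05 N) or (linear speed of poly_board above 0.6 m/s and contact force between poly_board and the fingers below 0.05 N) or (linear speed of wax_cake above 0.6 m/s and contact force between wax_cake and the fingers below 0.05 N) or (linear speed of pricking_iron above 0.6 m/s and contact force between pricking_iron and the fingers below 0.05 N)).
It fails at once if the tape roll is moved by more than 3 cm (distance of tape_roll from where it was at the start of the episode above 0.03 m).
It fails at once if the hole punch is moved by more than 3 cm (distance of hole_punch from where it was at the start of the episode above 0.03 m).
It fails at once if the phone is moved by more than 3 cm (distance of phone from where it was at the start of the episode above 0.03 m).
It fails at once if the maul or the water bottle is moved by more than 3 cm or tipped over (distance of any of maul, water_bottle from where it was at the start of the episode above 0.03 m or angle between any of maul, water_bottle's own z axis and vertical above 0.4 rad).
It also fails if it takes over 128 s, if anything falls off the work surface, if the arm or the gripper's body presses on something with over 40 N, if the wrist force passes 120 N, or if a joint passes its speed limit or range.

## Working session

There is one attempt and no reset: what is moved stays moved. The work goes in short steps, Python scripts to look and compute and a shell command to move; the robot and the scene stay as the last step left them, time stands still between calls to the robot, and variables do not carry over. Pictures are saved under pics/ and viewed, at most 14 in all, crops included, and the job is handed in when it is done.

```bash
mkdir -p pics; python3 - <<'E'
from bench import r
import cv2,numpy as np
for n in("side","top"):
    cv2.imwrite(f"pics/{n}0.png",cv2.resize(r.grab_frame(n),(768,576),interpolation=cv2.INTER_CUBIC))
    m=r.camera_model(n);R=np.array(m["R"]);print(n,m["fx"],m["cx"],m["cy"],(-R.T@np.array(m["t"])).round(3),R.round(2).tolist())
o=r.get_obs();print(o["tcp_pos"],o["orientation"],o["grip_width"],r.grip_point_offset,o["clock"])
E
```

```text
side 358.5375531202858 257.6956340262197 191.3618199780256 [0.502 0.694 0.778] [[-1.0, -0.09, -0.02], [-0.06, 0.76, -0.64], [0.07, -0.64, -0.76]]
top 370.15915985832663 260.04661686596114 194.19464729863768 [0.362 0.062 1.174] [[0.01, -1.0, -0.01], [-0.99, -0.01, -0.17], [0.17, 0.01, -0.99]]
[ 0.30591725 -0.60109989  0.23044052] [-3.05345026e+00 -7.32330789e-01  7.87126231e-04] 0.08535254705970582 0.0187 0.1
```

View pics/top0.png

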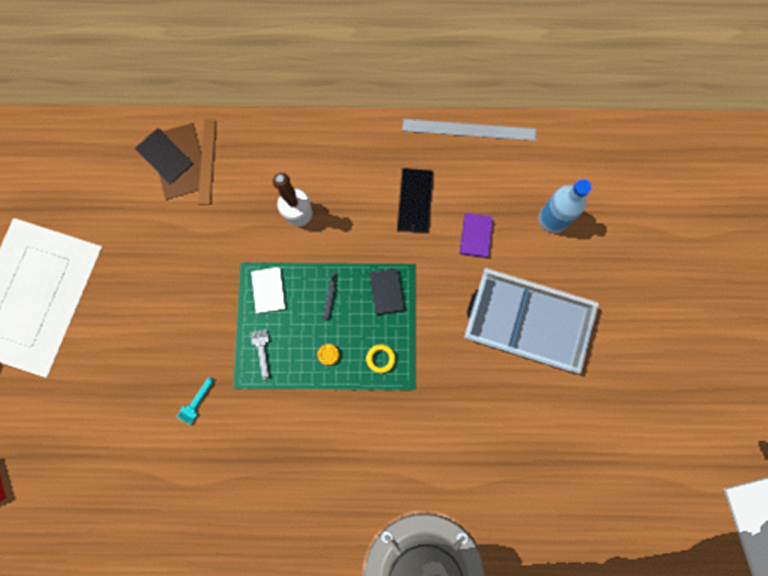

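View pics/side0.png

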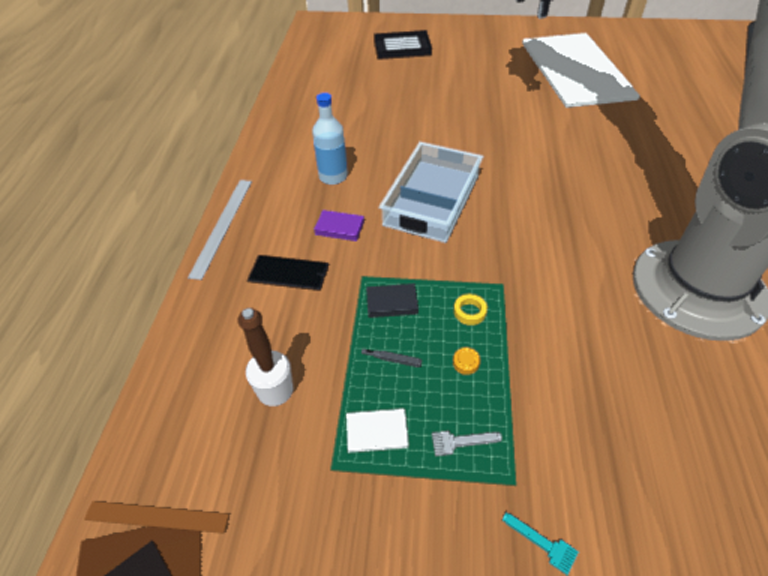

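Top view: the bright steel comb tool at (261,353) fits the pricking iron. The cyan comb tool at (197,402) and the dark punch at (331,296) don't. The dark slab is at (388,291), and the purple look-alike at (477,235) stays put. The board is at (268,290), the wax at (328,354) and the tape at (380,358). The box is at (531,321), with its narrow compartment on the left. I'll confirm in one enlarged crop and start measuring.

```bash
cat > h.py <<'E'
from bench import r
import cv2,numpy as np
from scipy.optimize import least_squares
M={n:r.camera_model(n) for n in("side","top")}
def ray(n,p):
    m=M[n];R=np.array(m["R"]);c=-R.T@np.array(m["t"])
    return c,R.T@np.array([(p[0]-m["cx"])/m["fx"],(p[1]-m["cy"])/m["fy"],1])
def onz(n,p,z):
    c,d=ray(n,p);return c+d*(z-c[2])/d[2]
def tri(ps,pt):   # least-squares meeting point, gap
    (a,u),(b,v)=ray("side",ps),ray("top",pt)
    s=np.linalg.lstsq(np.c_[u,-v],b-a,rcond=None)[0];p,q=a+u*s[0],b+v*s[1]
    return (p+q)/2,np.linalg.norm(p-q)
def proj(n,X):
    m=M[n];c=np.array(m["R"])@X+np.array(m["t"]);return np.array([m["fx"]*c[0]/c[2]+m["cx"],m["fy"]*c[1]/c[2]+m["cy"]])
def blob(img,roi,lo,hi):
    x,y,w,h=roi;k=cv2.inRange(cv2.cvtColor(img[y:y+h,x:x+w],cv2.COLOR_BGR2HSV),lo,hi)
    cs=cv2.findContours(k,cv2.RETR_EXTERNAL,cv2.CHAIN_APPROX_NONE,offset=(x,y))[0]
    return max(cs,key=cv2.contourArea)
E
python3 - <<'E'
from h import *
S,T=r.grab_frame("side"),r.grab_frame("top")
cv2.imwrite("pics/S.png",S);cv2.imwrite("pics/T.png",T)
def crop(I,x,y,w,h,k):return cv2.resize(I[y:y+h,x:x+w],None,fx=k,fy=k,interpolation=cv2.INTER_CUBIC)
a=crop(T,305,170,100,85,4);b=crop(S,245,85,85,85,4)[:340,:340]
c=crop(T,150,165,130,62,3.0);d=crop(S,215,175,133,150,2)[:260,:]
A=np.zeros((600,800,3),np.uint8)
A[:340,:400]=a;A[:340,400:740]=b;A[345:345+c.shape[0],:c.shape[1]]=c;A[340:600,400:400+d.shape[1]]=d
cv2.imwrite("pics/mos.png",A)
specs={"slab":((246,178,24,34),(242,188,40,25),(0,0,0),(180,120,75)),
"board":((164,174,30,38),(225,268,52,38),(0,0,150),(180,40,255)),
"wax":((208,226,24,22),(298,226,26,30),(8,120,90),(30,255,255)),
"iron":((162,216,22,40),(284,280,56,28),(0,0,70),(180,60,255))}
for k,(rt,rs,lo,hi) in specs.items():
    t,s=blob(T,rt,lo,hi),blob(S,rs,lo,hi)
    (ct,wt,at),(cs,ws,as_)=cv2.minAreaRect(t),cv2.minAreaRect(s)
    X,g=tri(cs,ct);print(k,X.round(4),"gap",round(g,4),[np.round(v,1) for v in(ct,wt,at,cs,ws)])
    zt={"slab":.021,"board":.013,"wax":.021,"iron":.013}[k]
    q=np.array([onz("top",p,zt)[:2] for p in t[:,0]],np.float32)
    (c,w,a)=cv2.minAreaRect(q*1000);print("  plane",np.round(c,1),np.round(w,1),round(a,1), "side ctr",onz("side",cs,zt).round(4)[:2])
E
```

```text
slab [ 0.5661  0.0728 -0.0012] gap 0.0026 [array([259.5, 194. ]), array([30., 17.]), np.float64(90.0), array([261.3, 199.9]), array([20.3, 33.4])]
  plane [563.8  72.3] [96.4 53.4] 0.5 side ctr [0.563  0.0908]
board [0.5664 0.334  0.0051] gap 0.0013 [array([178.1, 192.9]), array([28.5, 19.3]), np.float64(82.9), array([250.9, 286.4]), array([26.3, 40. ])]
  plane [565.9 332. ] [91.7 61.6] 10.1 side ctr [0.5651 0.3378]
wax [0.4305 0.2002 0.0101] gap 0.0015 [array([218.2, 235.8]), array([14.1, 13.4]), np.float64(45.0), array([310.5, 240. ]), array([17., 18.])]
  plane [430.7 198.7] [44.3 41.2] 46.3 side ctr [0.4308 0.2074]
iron [0.4289 0.3357 0.0036] gap 0.0024 [array([175.6, 235.7]), array([32.3, 11.4]), np.float64(76.0), array([311.1, 292.2]), array([15.9, 45.5])]
  plane [430.2 333.5] [101.5  35.5] 16.8 side ctr [0.4287 0.3403]
```

View pics/mos.png

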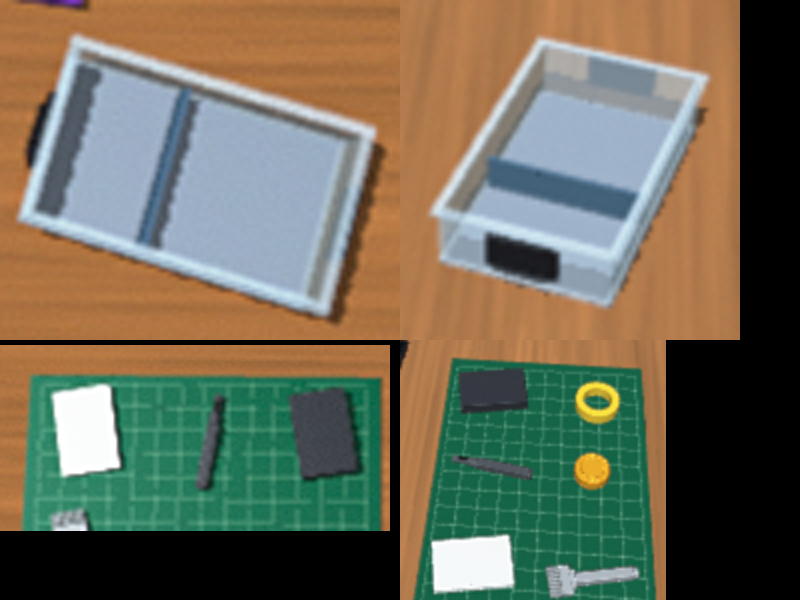

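The crop confirms the bright steel comb at side-view mosaic (592,577). The box rim corners in the mosaic are top (76,37), (374,128), (329,318), (20,220), matching side (434,212), (541,40), (706,76), (614,262). The first mask for the slab cut it off, so I'll fix it. I'll also triangulate the top-face corners to get heights.

```bash
python3 - <<'E'
from h import *
S,T=cv2.imread("pics/S.png"),cv2.imread("pics/T.png")
f=lambda u,v,x0,y0,k:((u+.5)/k-.5+x0,(v+.5)/k-.5+y0)
A=[(76,37),(374,128),(329,318),(20,220),(184,92),(148,243)];B=[(434,212),(541,40),(706,76),(614,262),(490,158),(635,196)]
P=[]
for a,b in zip(A,B):
    X,g=tri(f(b[0]-400,b[1],245,85,4),f(*a,305,170,4));P.append(X);print("box",X.round(4),round(g,4))
    print("    z55 top",onz("top",f(*a,305,170,4),.055).round(4)[:2],"side",onz("side",f(b[0]-400,b[1],245,85,4),.055).round(4)[:2])
Q=np.array([onz("top",f(*a,305,170,4),.055)[:2] for a in A[:4]],np.float32);print(cv2.minAreaRect(Q*1000),Q.mean(0))
# side top-face corners; top corners
C={"slab":([(293,393),(347,389),(357,471),(304,478)],[(459,376),(460,402),(526,396),(523,370)])}
C["slab"]=([(293,393),(347,389),(357,471),(304,478)],[(461,402),(459,375),(524,369),(526,397)])
C["slab"]=([(293,393),(347,389),(357,471),(304,478)],[(462,403),(459,375),(524,370),(527,397)])
C["board"]=([(53,393),(108,386),(120,468),(63,475)],[(434,588),(432,541),(512,536),(514,583)])
for k,(t,s) in C.items():
    for a,b in zip(t,s):
        X,g=tri(f(b[0]-400,b[1]-340,215,175,2),f(a[0],a[1]-345,150,165,3));print(k,X.round(4),round(g,4))
H=cv2.cvtColor(T,cv2.COLOR_BGR2HSV);print(H[190:200:3,240:276:3].tolist())
for k,roi,lo,hi,z in(("slab",(240,174,36,42),(0,0,0),(180,110,85),.021),("punch",(210,178,20,40),(0,0,0),(180,110,85),.01),("tape",(240,226,28,26),(20,150,100),(35,255,255),.02)):
    q=np.array([onz("top",p,z)[:2] for p in blob(T,roi,lo,hi)[:,0]],np.float32);print(k,cv2.minAreaRect(q*1000))
q=np.array([onz("top",p,.012)[:2] for p in blob(T,(162,216,22,40),(0,0,70),(180,60,255))[:,0]],np.float32)*1000
lo=q[q[:,0]<425];vx,vy,x,y=cv2.fitLine(lo,cv2.DIST_L2,0,.01,.01).ravel();print("iron shank dir",np.degrees(np.arctan2(vy,vx)),x,y,"xmin",lo[lo[:,0].argmin()],"xmax",q[q[:,0].argmax()])
E
```

```text
box [ 0.6074 -0.126   0.05  ] 0.0017
    z55 top [ 0.6072 -0.1252] side [ 0.6058 -0.1201]
box [ 0.5386 -0.3529  0.0494] 0.002
    z55 top [ 0.5387 -0.351 ] side [ 0.5373 -0.3444]
box [ 0.3965 -0.3127  0.048 ] 0.0029
    z55 top [ 0.3948 -0.3101] side [ 0.3989 -0.3034]
box [ 0.4676 -0.0816  0.0489] 0.0035
    z55 top [ 0.4653 -0.0805] side [ 0.4696 -0.0755]
box [ 0.5698 -0.2126  0.033 ] 0.0016
    z55 top [ 0.565  -0.2072] side [ 0.5686 -0.1861]
box [ 0.4524 -0.1831  0.0258] 0.0021
    z55 top [ 0.4491 -0.1767] side [ 0.4553 -0.1493]
((501.5594787597656, -217.27281188964844), (240.15538024902344, 149.5412139892578), 72.9299087524414) [ 0.50151384 -0.2167278 ]
slab [0.6049 0.112  0.017 ] 0.004
slab [0.6145 0.0544 0.0052] 0.0001
slab [0.5243 0.043  0.0113] 0.001
slab [0.516  0.0984 0.0207] 0.0012
board [0.6053 0.3695 0.01  ] 0.0006
board [0.6152 0.3114 0.007 ] 0.0012
board [0.5244 0.2953 0.0045] 0.0034
board [0.5169 0.3547 0.0074] 0.0012
[[[78, 159, 128], [80, 204, 111], [79, 188, 107], [107, 46, 78], [113, 40, 76], [110, 40, 77], [109, 37, 75], [109, 37, 76], [103, 42, 73], [77, 143, 5
[... 306 characters left out ...]
1, 44, 76], [109, 46, 77], [106, 40, 71], [114, 35, 72], [93, 47, 65], [79, 213, 102], [80, 220, 108]], [[78, 160, 129], [79, 212, 113], [79, 191, 116], [86, 47, 76], [111, 45, 79], [107, 47, 76], [112, 37, 76], [113, 41, 75], [113, 40, 76], [99, 41, 62], [79, 190, 90], [79, 202, 110]]]
slab ((563.9378662109375, 79.09384155273438), (90.77922058105469, 60.81039810180664), 10.299509048461914)
punch ((554.22021484375, 197.13104248046875), (10.148022651672363, 99.00244903564453), 81.4037094116211)
tape ((422.0401306152344, 90.83396911621094), (55.446842193603516, 55.83550262451172), 0.674185574054718)
iron shank dir 11.18153 400.22324 331.675 xmin [379.3316  332.60452] xmax [479.00342 331.44467]
```

Slab: centre (0.564, 0.079), yaw 10.3°, footprint 91x61, which matches the given size. Board: (0.566, 0.332), 10°. Wax: (0.430, 0.199). Iron: origin about (0.431, 0.337), 11°. Box: centre (0.5015, −0.217), yaw −16.9°, rim height measured about 0.05. The reach is fine for all of them, so I'm starting to move.

```bash
python3 -m crank '[[0.07,0.19,0,-0.02,1],[0.07,0.19,0,-0.02,1],[0.07,0.19,0,-0.02,1],[0.07,0.19,0,-0.02,1],[0.07,0.19,0,-0.02,1],[0.07,0.19,0,-0.02,1],[0.07,0.19,0,-0.02,1],[0.07,0.19,0,-0.02,1]]' 40
python3 -m crank '[[0.07,0.19,0,-0.02,1],[0.07,0.19,0,-0.02,1],[0.07,0.19,0,-0.02,1],[0.07,0.19,0,-0.02,1],[0.07,0.19,0,-0.03,1],[0.07,0.19,0,-0.03,1],[0.07,0.19,0,-0.03,1],[0.07,0.19,0,-0.03,1]]'
```

```text
clock: 0.87
tcp_pos: [0.4184, -0.2956, 0.2314]
orientation: [3.095, 0.538, 0.0]
contact_force: [0.9, -0.1, 0.8]
grip_width: 0.0854
gripper_force: 0.0
clock: 1.53
tcp_pos: [0.5304, 0.0083, 0.2314]
orientation: [3.128, 0.293, 0.0]
contact_force: [1.6, -0.7, -0.2]
grip_width: 0.0856
gripper_force: 0.0
```

```bash
python3 -m crank '[[0.08,0.17,0,0,1],[0.09,0.18,0,0,1],[0,0,-0.2,0,1],[0,0,-0.2,0,1],[0,0,-0.2,0,1],[0,0,-0.2,0,1],[0,0,-0.1,0,1],[0,0,0,0,1]]'
python3 - <<'E'
from h import *
S,T=r.grab_frame("side"),r.grab_frame("top")
c=lambda I,x,y,w,h,k:cv2.resize(I[y:y+h,x:x+w],(w*k,h*k),interpolation=cv2.INTER_CUBIC)
cv2.imwrite("pics/g1.png",np.hstack([c(S,205,140,100,130,4),c(T,210,130,100,130,4)]))
E
```

```text
clock: 2.2
tcp_pos: [0.5603, 0.0756, 0.0464]
orientation: [3.127, 0.295, -0.014]
contact_force: [-0.1, -0.6, -0.2]
grip_width: 0.0854
gripper_force: 0.0
```

View pics/g1.png

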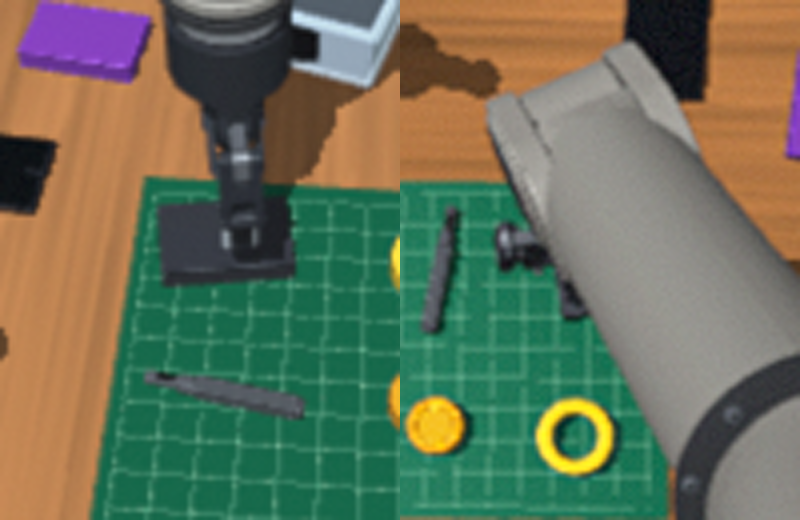

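The fingers straddle the slab: the side view shows a finger at (240,235), over its near edge, and the punch is clear. Descending.

```bash
python3 -m crank '[[0.01,0.02,-0.1,0,1],[0,0,-0.05,0,1],[0,0,-0.05,0,1],[0,0,-0.02,0,1],[0,0,0,0,1]]'
```

```text
clock: 2.72
tcp_pos: [0.5659, 0.0801, 0.0071]
orientation: [3.127, 0.295, -0.001]
contact_force: [-0.1, -0.1, 0.0]
grip_width: 0.0857
gripper_force: 0.0
```

```bash
python3 -m crank '[[-0.005,0,-0.025,0,0.7],[0,0,0,0,0.3],[0,0,0,0,0],[0,0,0,0,-0.2],[0,0,0,0,-0.2],[0,0,0,0,-0.2],[0,0,0,0,-0.2]]' 60
```

```text
clock: 3.3
tcp_pos: [0.5653, 0.0805, 0.0028]
orientation: [-3.128, -0.295, -0.001]
contact_force: [-2.8, -0.1, 5.3]
grip_width: 0.0587
gripper_force: 66.0
```

```bash
python3 -m crank '[[0,0,0.03,0,-0.2],[0,0,0.08,0,-0.2],[0,0,0.15,0,-0.2],[0,0,0.2,0,-0.2],[0,0,0.14,0,-0.2],[0,0,0,0,-0.2]]'
```

```text
clock: 3.8
tcp_pos: [0.5689, 0.0812, 0.1283]
orientation: [-3.127, -0.294, -0.016]
contact_force: [1.6, 0.2, -2.5]
grip_width: 0.0584
gripper_force: 65.8
```

```bash
python3 -m crank '[[-0.04,-0.1,0,-0.05,-0.2],[-0.04,-0.18,0,-0.08,-0.2],[-0.04,-0.18,0,-0.08,-0.2],[-0.04,-0.18,0,-0.08,-0.2],[-0.04,-0.18,0,-0.08,-0.2],[-0.04,-0.18,0,-0.08,-0.2],[-0.04,-0.18,0,-0.08,-0.2],[-0.04,-0.18,0,-0.08,-0.2]]'
python3 -m crank '[[-0.04,-0.18,0,-0.01,-0.2],[-0.03,-0.12,0,0,-0.2],[0,-0.05,0,0,-0.2],[0,0,0,0,-0.2]]'
python3 - <<'E'
from h import *
S,T=r.grab_frame("side"),r.grab_frame("top")
c=lambda I,x,y,w,h,k:cv2.resize(I[y:y+h,x:x+w],(w*k,h*k),interpolation=cv2.INTER_CUBIC)
cv2.imwrite("pics/g2.png",np.hstack([c(S,235,60,100,120,4),c(T,305,150,100,120,4)]))
E
```

```text
clock: 4.47
tcp_pos: [0.4996, -0.1932, 0.1214]
orientation: [3.108, -0.46, -0.003]
contact_force: [0.7, 0.2, -3.6]
grip_width: 0.0583
gripper_force: 65.7
clock: 4.8
tcp_pos: [0.4855, -0.2649, 0.1214]
orientation: [3.104, -0.476, -0.002]
contact_force: [0.7, 0.4, -2.7]
grip_width: 0.0583
gripper_force: 65.7
```

View pics/g2.png

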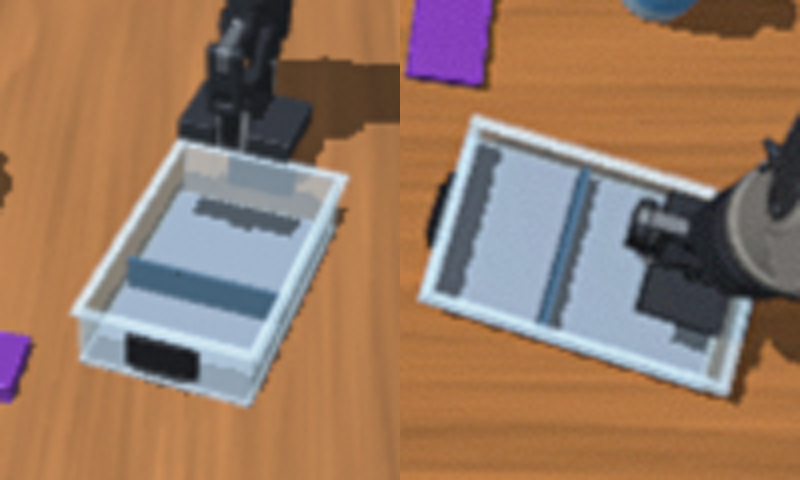

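The slab is held level above the wide compartment, square with the box. Lowering it.

```bash
python3 -m crank '[[0.01,0.02,-0.12,0,-0.2],[0,0,-0.15,0,-0.2],[0,0,-0.15,0,-0.2],[0,0,-0.1,0,-0.2],[0,0,0,0,-0.2],[0,0,0,0,-0.2]]'
```

```text
clock: 5.4
tcp_pos: [0.4891, -0.2551, 0.0175]
orientation: [-3.106, 0.463, 0.004]
contact_force: [0.9, 0.1, -2.3]
grip_width: 0.0589
gripper_force: 66.2
```

```bash
python3 -m crank '[[0,0,-0.03,0,-0.2],[0,0,-0.015,0,-0.2],[0,0,0,0,-0.2]]'
python3 -m crank '[[0,0,-0.01,0,-0.2],[0,0,0,0,-0.2]]'
```

```text
clock: 5.65
tcp_pos: [0.4898, -0.2574, 0.0099]
orientation: [3.106, -0.467, 0.002]
contact_force: [-0.2, 0.4, -3.2]
grip_width: 0.0581
gripper_force: 66.4
clock: 5.82
tcp_pos: [0.4894, -0.2577, 0.0077]
orientation: [3.106, -0.468, 0.001]
contact_force: [0.2, 0.2, -3.2]
grip_width: 0.0583
gripper_force: 66.4
```

```bash
python3 -m crank '[[0,0,-0.005,0,-0.2],[0,0,0,0,-0.2]]'
python3 -m crank '[[0,0,-0.005,0,-0.2],[0,0,0,0,-0.2]]'
```

```text
clock: 5.98
tcp_pos: [0.4893, -0.2577, 0.0065]
orientation: [3.106, -0.468, 0.001]
contact_force: [0.4, -0.1, -2.5]
grip_width: 0.0583
gripper_force: 66.4
clock: 6.15
tcp_pos: [0.4894, -0.2577, 0.0059]
orientation: [3.106, -0.468, 0.001]
contact_force: [-1.7, 0.9, 4.1]
grip_width: 0.0586
gripper_force: 67.0
```

Contact. Releasing and lifting, then going to the board at (0.566, 0.332).

```bash
python3 -m crank '[[0,0,0,0,0.4],[0,0,0,0,0.65],[0,0,0,0,0.65],[0,0,0.05,0,0.65],[0,0,0.1,0,0.65],[0,0,0.2,0,0.65],[0,0,0.2,0,0.7],[0,0,0.1,0,1]]'
python3 -m crank '[[0.02,0.2,0,0.08,1],[0.02,0.2,0,0.08,1],[0.02,0.2,0,0.08,1],[0.02,0.2,0,0.08,1],[0.02,0.2,0,0.08,1],[0.02,0.2,0,0.08,1],[0.02,0.2,0,0.08,1],[0.02,0.2,0,0.03,1]]'
python3 -m crank '[[0.03,0.2,0,0,1],[0.03,0.2,0,0,1],[0.03,0.2,0,0,1],[0.03,0.2,0,0,1],[0.03,0.2,0,0,1],[0.03,0.2,0,0,1],[0,0.05,0,0,1],[0,0,0,0,1]]'
python3 - <<'E'
from h import *
S,T=r.grab_frame("side"),r.grab_frame("top")
c=lambda I,x,y,w,h,k:cv2.resize(I[y:y+h,x:x+w],(w*k,h*k),interpolation=cv2.INTER_CUBIC)
cv2.imwrite("pics/g3.png",np.hstack([c(S,235,75,100,100,4),c(T,305,170,100,100,4)]))
q=blob(T,(330,170,70,90),(0,0,0),(180,110,95))
for z in(.024,):print(cv2.minAreaRect(np.array([onz("top",p,z)[:2] for p in q[:,0]],np.float32)*1000))
E
```

```text
clock: 6.82
tcp_pos: [0.4912, -0.2584, 0.1405]
orientation: [3.105, -0.468, 0.009]
contact_force: [0.9, -1.2, -0.1]
grip_width: 0.0825
gripper_force: 0.0
clock: 7.48
tcp_pos: [0.5213, 0.0642, 0.1364]
orientation: [3.13, 0.263, 0.002]
contact_force: [0.9, -0.5, -0.3]
grip_width: 0.0856
gripper_force: 0.0
clock: 8.15
tcp_pos: [0.556, 0.3179, 0.1362]
orientation: [-3.127, -0.268, -0.001]
contact_force: [-0.1, -0.5, -0.0]
grip_width: 0.0855
gripper_force: 0.0
((488.77069091796875, -258.9447937011719), (62.49253463745117, 88.86094665527344), 72.52031707763672)
```

View pics/g3.png

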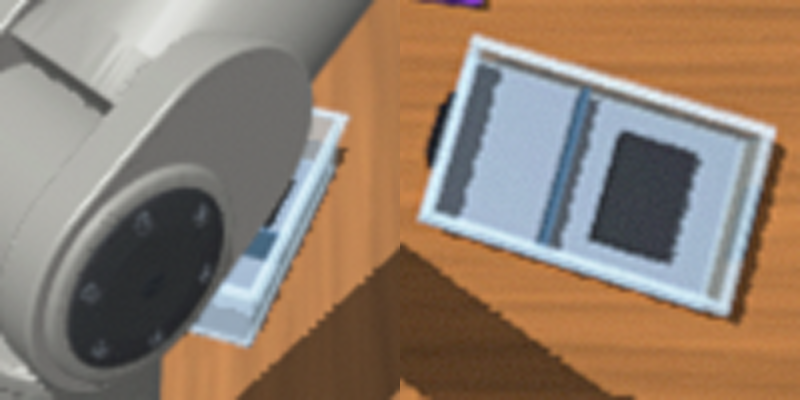

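The slab lies flat in the wide compartment, centre (0.489, −0.259), yaw −17.3°. Next is the board.

```bash
python3 -m crank '[[0.05,0.07,-0.1,0,1],[0,0,-0.2,0,1],[0,0,-0.2,0,1],[0,0,-0.1,0,1],[0,0,-0.05,0,1],[0,0,0,0,1],[0,0,0,0,1]]'
```

```text
clock: 8.83
tcp_pos: [0.5681, 0.3253, 0.0063]
orientation: [3.131, 0.255, 0.001]
contact_force: [-0.1, 1.0, 0.4]
grip_width: 0.0852
gripper_force: 0.0
```

```bash
python3 -m crank '[[0,0.03,0,0.01,1],[0,0,0,0,1],[0,0,-0.02,0,1],[0,0,0,0,1]]'
```

```text
clock: 9.17
tcp_pos: [0.5674, 0.3328, 0.0018]
orientation: [-3.129, -0.271, -0.001]
contact_force: [-0.0, -0.2, 0.3]
grip_width: 0.0854
gripper_force: 0.0
```

```bash
python3 -m crank '[[0,0,-0.005,0,0.7],[0,0,0,0,0.3],[0,0,0,0,0],[0,0,0,0,-0.2],[0,0,0,0,-0.2],[0,0,0,0,-0.2]]' 40
```

```text
clock: 9.67
tcp_pos: [0.5674, 0.3325, 0.0007]
orientation: [-3.13, -0.27, -0.001]
contact_force: [-0.1, 0.1, 4.8]
grip_width: 0.0587
gripper_force: 43.4
```

```bash
python3 -m crank '[[0,0,0.03,0,-0.2],[0,0,0.1,0,-0.2],[0,0,0.18,0,-0.2],[0,0,0.2,0,-0.2],[0,0,0.14,0,-0.2],[0,-0.05,0.05,0,-0.2],[-0.02,-0.1,0,-0.05,-0.2],[-0.02,-0.15,0,-0.05,-0.2]]'
python3 -m crank '[[-0.02,-0.18,0,-0.05,-0.2],[-0.02,-0.18,0,-0.05,-0.2],[-0.02,-0.18,0,-0.05,-0.2],[-0.02,-0.18,0,-0.05,-0.2],[-0.02,-0.18,0,-0.05,-0.2],[-0.03,-0.18,0,-0.05,-0.2],[-0.03,-0.18,0,-0.05,-0.2],[-0.03,-0.18,0,-0.05,-0.2]]'
```

```text
clock: 10.33
tcp_pos: [0.5587, 0.2747, 0.1413]
orientation: [-3.135, -0.15, -0.003]
contact_force: [0.4, 0.1, -1.0]
grip_width: 0.0588
gripper_force: 43.2
clock: 11.0
tcp_pos: [0.5198, -0.0177, 0.1399]
orientation: [3.122, -0.349, -0.002]
contact_force: [0.4, -0.3, -0.9]
grip_width: 0.0588
gripper_force: 43.2
```

```bash
python3 -m crank '[[-0.02,-0.18,0,-0.04,-0.2],[-0.02,-0.18,0,-0.04,-0.2],[-0.02,-0.18,0,-0.02,-0.2],[-0.02,-0.18,0,0,-0.2],[-0.02,-0.18,0,0,-0.2],[-0.02,-0.18,0,0,-0.2],[-0.02,-0.1,0,0,-0.2],[0,0,0,0,-0.2]]'
python3 -m crank '[[0,0,0,0,-0.2],[0,0,0,0,-0.2]]'
```

```text
clock: 11.67
tcp_pos: [0.4903, -0.258, 0.1397]
orientation: [3.102, -0.481, -0.002]
contact_force: [0.7, 0.3, -0.3]
grip_width: 0.0582
gripper_force: 43.2
clock: 11.83
tcp_pos: [0.4928, -0.2506, 0.1399]
orientation: [-3.106, 0.467, 0.002]
contact_force: [-0.4, 0.5, -0.1]
grip_width: 0.0589
gripper_force: 43.2
```

```bash
python3 -m crank '[[-0.015,-0.04,-0.1,0,-0.2],[0,0,-0.17,0,-0.2],[0,0,-0.15,0,-0.2],[0,0,-0.1,0,-0.2],[0,0,0,0,-0.2],[0,0,0,0,-0.2],[0,0,0,0,-0.2]]'
```

```text
clock: 12.42
tcp_pos: [0.4913, -0.2589, 0.0375]
orientation: [-3.107, 0.465, -0.002]
contact_force: [0.5, -0.4, 0.0]
grip_width: 0.059
gripper_force: 43.4
```

```bash
python3 -m crank '[[-0.005,0,-0.04,0,-0.2],[0,0,-0.02,0,-0.2],[0,0,0,0,-0.2],[0,0,0,0,-0.2]]'
python3 -m crank '[[0,0,-0.01,0,-0.2],[0,0,0,0,-0.2]]'
```

```text
clock: 12.75
tcp_pos: [0.4892, -0.2596, 0.0245]
orientation: [3.107, -0.468, 0.0]
contact_force: [0.1, -0.5, -0.6]
grip_width: 0.0587
gripper_force: 43.4
clock: 12.92
tcp_pos: [0.4892, -0.2596, 0.0223]
orientation: [3.107, -0.468, 0.0]
contact_force: [0.5, -0.0, -0.6]
grip_width: 0.0583
gripper_force: 43.4
```

```bash
python3 -m crank '[[0.005,0.003,-0.004,0,-0.2],[0,0,0,0,-0.2]]'
python3 -m crank '[[0,0,-0.003,0,-0.2],[0,0,0,0,-0.2]]'
```

```text
clock: 13.08
tcp_pos: [0.4902, -0.2592, 0.0216]
orientation: [3.106, -0.468, -0.0]
contact_force: [-0.2, 0.0, 0.6]
grip_width: 0.0586
gripper_force: 43.5
clock: 13.25
tcp_pos: [0.4902, -0.2592, 0.0216]
orientation: [3.106, -0.468, 0.0]
contact_force: [-2.8, 1.4, 7.6]
grip_width: 0.0589
gripper_force: 44.2
```

```bash
python3 -m crank '[[0,0,0,0,0.2],[0,0,0,0,0.6],[0,0,0,0,0.6],[0,0,0.05,0,0.6],[0,0,0.15,0,0.6],[0,0,0.2,0,0.6],[0,0,0.2,0,0.6],[0,0,0,0,0.5]]'
python3 -m crank '[[-0.03,0.19,0,0,0.5],[-0.03,0.19,0,0,0.5],[-0.03,0.19,0,0,0.5],[-0.03,0.19,0,0,0.5],[-0.03,0.19,0,0,0.5],[-0.03,0.19,0,0,0.5],[-0.03,0.19,0,0,0.5],[-0.03,0.19,0,0,0.5]]'
python3 -m crank '[[-0.03,0.19,0,0,0.5],[-0.03,0.19,0,0,0.5],[0,0.19,0,0,0.5],[0,0.14,0,0,0.5],[0,0.07,0,0,0.5],[0,0,0,0,0.5],[0,0,0,0,0.5]]'
python3 - <<'E'
from h import *
S,T=r.grab_frame("side"),r.grab_frame("top")
c=lambda I,x,y,w,h,k:cv2.resize(I[y:y+h,x:x+w],(w*k,h*k),interpolation=cv2.INTER_CUBIC)
cv2.imwrite("pics/g4.png",np.hstack([c(S,235,75,100,130,4),c(T,305,170,100,130,4)]))
q=blob(T,(330,170,70,90),(0,0,170),(100,20,255));q=np.array([onz("top",p,.034)[:2] for p in q[:,0]],np.float32)*1000;print(cv2.minAreaRect(q))
E
```

```text
clock: 13.92
tcp_pos: [0.4947, -0.2608, 0.1491]
orientation: [3.103, -0.468, 0.019]
contact_force: [1.5, -0.4, 1.2]
grip_width: 0.0638
gripper_force: 0.0
clock: 14.58
tcp_pos: [0.4417, 0.0467, 0.1417]
orientation: [-3.106, 0.468, -0.002]
contact_force: [0.0, 0.6, -0.4]
grip_width: 0.0638
gripper_force: 0.0
clock: 15.17
tcp_pos: [0.4301, 0.2016, 0.1413]
orientation: [-3.107, 0.465, -0.0]
contact_force: [-0.3, -0.5, 0.1]
grip_width: 0.0643
gripper_force: 0.0
((489.95269775390625, -259.7904052734375), (62.16389083862305, 90.50630950927734), 72.90745544433594)
```

View pics/g4.png

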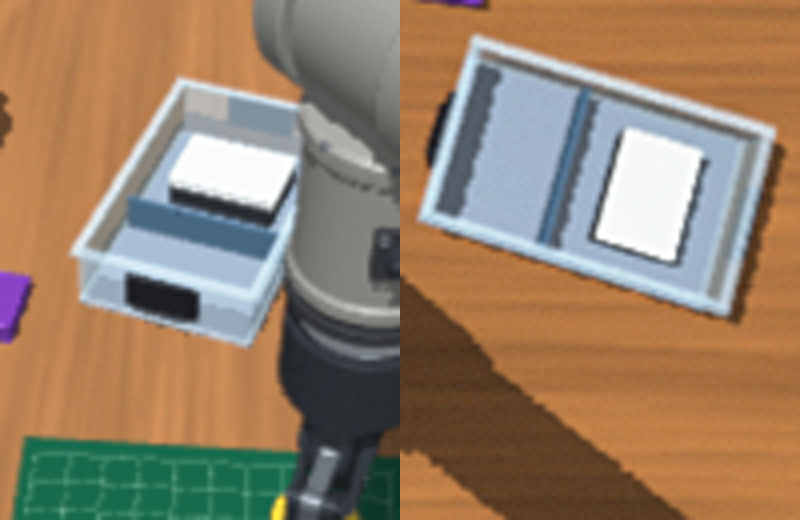

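The board sits squarely on the slab at (0.490, −0.260). The gripper is over the wax, so I'm descending.

```bash
python3 -m crank '[[0,-0.01,-0.12,0,0.5],[0,0,-0.2,0,0.5],[0,0,-0.18,0,0.5],[0,0,-0.1,0,0.5],[0,0,-0.04,0,0.5],[0,0,0,0,0.5],[0,0,0,0,0.5]]'
python3 -m crank '[[0,0,0,0,0.5],[0,0,0,0,0.5]]'
```

```text
clock: 15.85
tcp_pos: [0.4308, 0.1985, 0.0135]
orientation: [3.106, -0.47, 0.001]
contact_force: [-0.2, 0.9, 0.0]
grip_width: 0.0643
gripper_force: 0.0
clock: 16.02
tcp_pos: [0.4314, 0.1994, 0.0144]
orientation: [-3.105, 0.468, -0.004]
contact_force: [0.1, -0.4, 0.0]
grip_width: 0.0642
gripper_force: 0.0
```

```bash
python3 -m crank '[[0,0,-0.03,0,0.5],[0,0,-0.02,0,0.3],[0,0,0,0,0],[0,0,0,0,-0.3],[0,0,0,0,-0.5],[0,0,0,0,-0.5],[0,0,0,0,-0.5]]' 30
```

```text
clock: 16.6
tcp_pos: [0.4302, 0.199, 0.0029]
orientation: [3.107, -0.468, -0.0]
contact_force: [0.2, 0.5, -0.1]
grip_width: 0.0426
gripper_force: 30.4
```

```bash
python3 -m crank '[[0,0,0.04,0,-0.5],[0,0,0.12,0,-0.5],[0,0,0.2,0,-0.5],[0,0,0.2,0,-0.5],[0,0,0.1,0,-0.5],[0,-0.05,0.04,0,-0.5],[0.02,-0.12,0,0,-0.5],[0.02,-0.18,0,0,-0.5]]'
python3 -m crank '[[0.03,-0.19,0,0,-0.5],[0.03,-0.19,0,0,-0.5],[0.03,-0.19,0,0,-0.5],[0.03,-0.19,0,0,-0.5],[0.03,-0.19,0,0,-0.5],[0.03,-0.19,0,0,-0.5],[0.03,-0.19,0,0,-0.5],[0.03,-0.19,0,0,-0.5]]'
python3 -m crank '[[0.02,-0.18,0,0,-0.5],[0,-0.13,0,0,-0.5],[0,-0.08,0,0,-0.5],[0,-0.04,0,0,-0.5],[0,0,0,0,-0.5],[0,0,0,0,-0.5],[0,0,0,0,-0.5]]'
```

```text
clock: 17.27
tcp_pos: [0.4389, 0.1315, 0.1448]
orientation: [-3.105, 0.459, -0.005]
contact_force: [0.6, -0.4, -0.7]
grip_width: 0.0424
gripper_force: 30.7
clock: 17.93
tcp_pos: [0.486, -0.1768, 0.1436]
orientation: [-3.106, 0.468, -0.001]
contact_force: [0.7, -0.4, 0.7]
grip_width: 0.0426
gripper_force: 30.7
clock: 18.52
tcp_pos: [0.4904, -0.259, 0.143]
orientation: [-3.106, 0.464, 0.0]
contact_force: [-0.4, 1.1, -0.2]
grip_width: 0.0425
gripper_force: 30.7
```

```bash
python3 -m crank '[[0,0,-0.1,0,-0.5],[0,0,-0.17,0,-0.5],[0,0,-0.12,0,-0.5],[0,0,-0.06,0,-0.5],[0,0,0,0,-0.5],[0,0,0,0,-0.5],[0,0,0,0,-0.5]]'
```

```text
clock: 19.1
tcp_pos: [0.4914, -0.2609, 0.0543]
orientation: [3.106, -0.467, 0.003]
contact_force: [-0.1, 0.4, -0.4]
grip_width: 0.0422
gripper_force: 30.7
```

```bash
python3 -m crank '[[0,0,-0.04,0,-0.5],[0,0,-0.025,0,-0.5],[0,0,0,0,-0.5],[0,0,0,0,-0.5]]'
python3 -m crank '[[0,0,-0.015,0,-0.5],[0,0,0,0,-0.5],[0,0,0,0,-0.5]]'
```

```text
clock: 19.43
tcp_pos: [0.49, -0.261, 0.0398]
orientation: [-3.106, 0.468, 0.001]
contact_force: [0.1, 0.7, 0.7]
grip_width: 0.0428
gripper_force: 30.7
clock: 19.68
tcp_pos: [0.4901, -0.261, 0.0368]
orientation: [3.107, -0.468, -0.0]
contact_force: [-0.3, -0.7, -0.6]
grip_width: 0.0422
gripper_force: 30.7
```

```bash
python3 -m crank '[[0,0,-0.008,0,-0.5],[0,0,0,0,-0.5]]'
python3 -m crank '[[0,0,-0.005,0,-0.5],[0,0,0,0,-0.5]]'
```

```text
clock: 19.85
tcp_pos: [0.4901, -0.261, 0.0351]
orientation: [-3.107, 0.468, 0.0]
contact_force: [0.1, 0.0, -1.0]
grip_width: 0.0425
gripper_force: 30.7
clock: 20.02
tcp_pos: [0.4901, -0.261, 0.0342]
orientation: [-3.107, 0.468, 0.0]
contact_force: [-0.1, 0.2, -0.1]
grip_width: 0.0426
gripper_force: 30.7
```

```bash
python3 -m crank '[[0,0,-0.003,0,-0.5],[0,0,0,0,-0.2],[0,0,0,0,0.3],[0,0,0,0,0.3],[0,0,0.05,0,0.3],[0,0,0.15,0,0.3],[0,0,0.2,0,0.3],[0,0,0.15,0,0.1]]'
python3 -m crank '[[-0.02,0.15,0,0.04,0],[-0.02,0.19,0,0.04,0],[-0.02,0.19,0,0.04,0],[-0.02,0.19,0,0.04,0],[-0.02,0.19,0,0.04,0],[-0.02,0.19,0,0.04,0],[-0.02,0.19,0,0.04,0],[-0.02,0.19,0,0.04,0]]'
python3 - <<'E'
from h import *
S,T=r.grab_frame("side"),r.grab_frame("top")
c=lambda I,x,y,w,h,k:cv2.resize(I[y:y+h,x:x+w],(w*k,h*k),interpolation=cv2.INTER_CUBIC)
cv2.imwrite("pics/g5.png",np.hstack([np.vstack([c(S,235,75,100,100,4),c(S,275,270,70,40,5)[:,50:450][:,:350].copy() if 0 else np.zeros((0,400,3),np.uint8)]),c(T,305,170,100,100,4)]))
cv2.imwrite("pics/g6.png",np.hstack([c(S,280,275,64,40,6),c(T,150,205,60,60,6)[:240]]))
for n,roi,z in(("top",(160,214,26,44),.014),("side",(284,276,60,34),.014)):
    q=blob({"top":T,"side":S}[n],roi,(0,0,70),(180,60,255))
    k=np.zeros((384,512),np.uint8);cv2.drawContours(k,[q],-1,255,-1)
    p=np.array([onz(n,(x,y),z)[:2] for y,x in np.argwhere(k)])*1000
    s=p[(p[:,0]>385)&(p[:,0]<440)]
    for lo in range(380,484,8):
        w=p[(p[:,0]>=lo)&(p[:,0]<lo+8)];print(n,lo,w.mean(0).round(1) if len(w) else "",round(np.ptp(w[:,1]),1) if len(w) else "")
    print(n,np.polyfit(s[:,0]-430,s[:,1],1),p[:,0].min(),p[:,0].max())
E
```

```text
clock: 20.68
tcp_pos: [0.4904, -0.2611, 0.1465]
orientation: [3.106, -0.468, 0.002]
contact_force: [0.9, -0.3, 0.8]
grip_width: 0.0475
gripper_force: 0.0
clock: 21.35
tcp_pos: [0.4578, 0.0366, 0.1446]
orientation: [3.14, -0.073, 0.002]
contact_force: [1.2, 0.4, -0.0]
grip_width: 0.0427
gripper_force: 0.0
top 380 [384.  327.7] 9.5
top 388 [391.6 329.7] 12.8
top 396 [400.6 330.6] 12.8
top 404 [408.5 333.6] 12.6
top 412 [416.2 334. ] 12.8
top 420 [424.  334.4] 12.7
top 428 [431.7 338. ] 12.8
top 436 [439.5 338.4] 12.7
top 444 [447.7 342.8] 25.4
top 452 [456.8 342.3] 34.7
top 460 [464.3 343.6] 38.0
top 468 [472.2 344.8] 34.8
top 476 [478.7 336.5] 12.6
top [1.95412853e-01 3.36886236e+02] 379.3020988062739 478.80230264100595
side 380 [384.1 334. ] 14.8
side 388 [392.  335.2] 15.0
side 396 [399.9 336.9] 17.1
side 404 [407.9 338.4] 14.9
side 412 [415.8 340.7] 14.6
side 420 [423.4 341.8] 17.2
side 428 [432.4 343.8] 17.2
side 436 [440.2 345.9] 14.6
side 444 [448.6 348.4] 30.6
side 452 [456.3 351.1] 35.6
side 460 [463.9 348.7] 38.2
side 468 [472.1 353.1] 35.8
side 476 [478.3 343. ] 21.6
side [2.18665544e-01 3.43437479e+02] 377.69207276978125 480.73556184902543
```

View pics/g5.png

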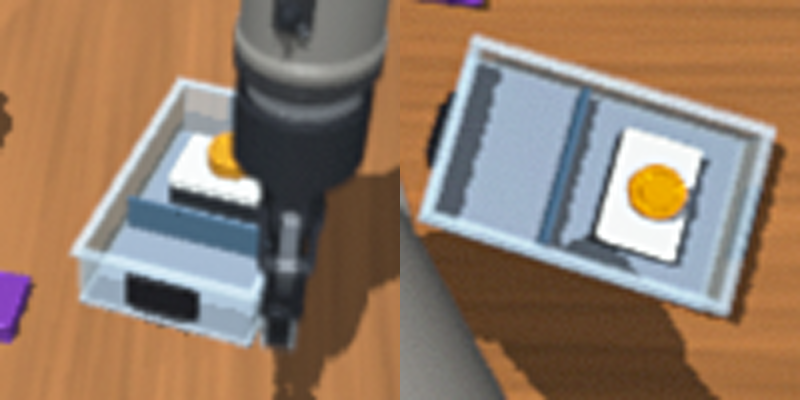

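The wax sits near the middle of the board. The iron's shank line gives origin (0.431, 0.338) and yaw 11.5°.

```bash
python3 -m crank '[[-0.02,0.19,0,0.05,0],[-0.02,0.19,0,0.05,0],[-0.02,0.19,0,0.05,0],[-0.02,0.19,0,0.05,0],[-0.02,0.19,0,0.05,0],[-0.02,0.19,0,0.05,0],[-0.01,0.17,0,0.02,0],[0,0.1,0,0,0]]'
python3 -m crank '[[0,0.05,0,0,0],[0,0.02,-0.1,0,0],[0,0,-0.18,0,0],[0,0,-0.15,0,0],[0,0,-0.05,0,0],[0,0,0,0,0],[0,0,0,0,0]]'
python3 - <<'E'
from h import *
S,T=r.grab_frame("side"),r.grab_frame("top")
c=lambda I,x,y,w,h,k:cv2.resize(I[y:y+h,x:x+w],(w*k,h*k),interpolation=cv2.INTER_CUBIC)
cv2.imwrite("pics/g7.png",np.hstack([c(S,265,235,80,80,5),c(T,140,190,80,80,5)]))
E
```

```text
clock: 22.12
tcp_pos: [0.4315, 0.321, 0.1446]
orientation: [-3.122, -0.326, -0.002]
contact_force: [0.4, 0.5, -0.2]
grip_width: 0.0426
gripper_force: 0.0
clock: 22.7
tcp_pos: [0.4328, 0.3303, 0.0483]
orientation: [3.125, 0.318, -0.0]
contact_force: [0.5, -0.3, 0.1]
grip_width: 0.0429
gripper_force: 0.0
```

View pics/g7.png

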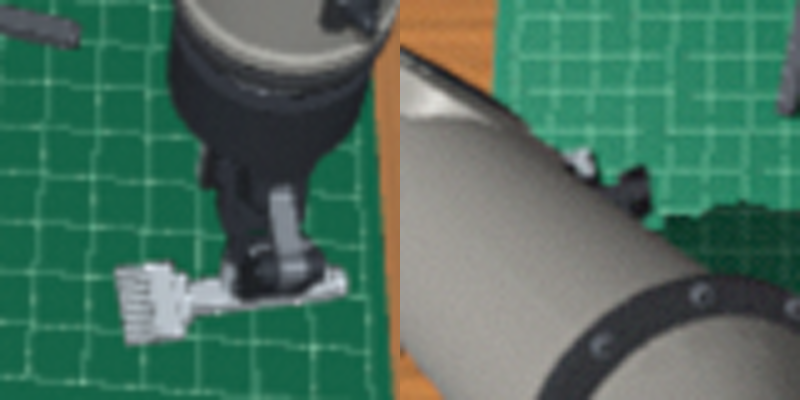

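```bash
python3 -m crank '[[-0.01,0.035,0,0,0],[0,0,-0.08,0,0],[0,0,-0.07,0,0],[0,0,-0.03,0,0],[0,0,0,0,0],[0,0,0,0,0]]'
```

```text
clock: 23.3
tcp_pos: [0.4303, 0.3386, 0.0124]
orientation: [-3.125, -0.32, -0.001]
contact_force: [-0.1, 0.2, -0.1]
grip_width: 0.0425
gripper_force: 0.0
```

```bash
python3 -m crank '[[0,0,-0.03,0,0],[0,0,0,0,-0.3],[0,0,0,0,-0.6],[0,0,0,0,-0.9],[0,0,0,0,-1],[0,0,0,0,-1],[0,0,0,0,-1]]' 60
```

```text
clock: 23.88
tcp_pos: [0.4303, 0.3382, 0.0061]
orientation: [-3.125, -0.319, -0.001]
contact_force: [-1.4, -0.3, 6.2]
grip_width: 0.0097
gripper_force: 59.6
```

```bash
python3 -m crank '[[0,0,0.03,0,-1],[0,0,0.1,0,-1],[0,0,0.18,0,-1],[0,0,0.2,0,-1],[0,0,0.14,0,-1],[0,-0.05,0.05,0,-1],[0.03,-0.1,0,-0.05,-1],[0.03,-0.15,0,-0.05,-1]]'
python3 -m crank '[[0.03,-0.18,0,-0.06,-1],[0.03,-0.18,0,-0.06,-1],[0.04,-0.18,0,-0.06,-1],[0.04,-0.18,0,-0.06,-1],[0.04,-0.18,0,-0.06,-1],[0.04,-0.18,0,-0.06,-1],[0.04,-0.18,0,-0.06,-1],[0.04,-0.18,0,-0.06,-1]]'
python3 -m crank '[[0.03,-0.18,0,-0.03,-1],[0.03,-0.18,0,-0.02,-1],[0.03,-0.16,0,0,-1],[0,-0.12,0,0,-1],[0,-0.08,0,0,-1],[0,0,0,0,-1],[0,0,0,0,-1],[0,0,0,0,-1]]'
python3 - <<'E'
from h import *
S,T=r.grab_frame("side"),r.grab_frame("top")
c=lambda I,x,y,w,h,k:cv2.resize(I[y:y+h,x:x+w],(w*k,h*k),interpolation=cv2.INTER_CUBIC)
cv2.imwrite("pics/g8.png",np.hstack([c(S,235,75,100,100,4),c(T,305,160,100,100,4)]))
E
```

```text
clock: 24.55
tcp_pos: [0.442, 0.2797, 0.1467]
orientation: [-3.133, -0.2, -0.003]
contact_force: [1.6, 0.2, -1.5]
grip_width: 0.01
gripper_force: 58.9
clock: 25.22
tcp_pos: [0.5013, -0.0124, 0.1452]
orientation: [3.116, -0.399, -0.002]
contact_force: [0.5, 0.6, -1.3]
grip_width: 0.0102
gripper_force: 58.9
clock: 25.88
tcp_pos: [0.5196, -0.153, 0.1452]
orientation: [-3.108, 0.454, 0.002]
contact_force: [0.8, 0.6, -1.0]
grip_width: 0.0103
gripper_force: 58.8
```

View pics/g8.png

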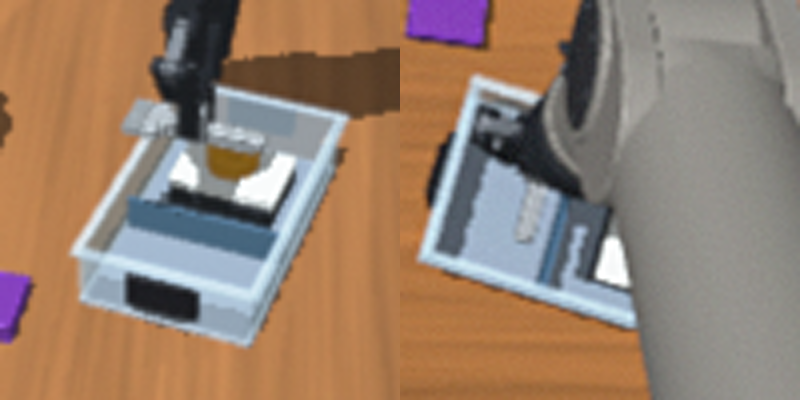

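The iron hangs level over the narrow compartment with its comb toward box +x. Lowering it.

```bash
python3 -m crank '[[0.01,0,-0.1,-0.01,-1],[0,0,-0.18,0,-1],[0,0,-0.15,0,-1],[0,0,-0.1,0,-1],[0,0,-0.05,0,-1],[0,0,0,0,-1],[0,0,0,0,-1],[0,0,0,0,-1]]'
python3 -m crank '[[0,0,-0.02,0,-1],[0,0,0,0,-1],[0,0,0,0,-1]]'
```

```text
clock: 26.65
tcp_pos: [0.5234, -0.1538, 0.0311]
orientation: [3.107, -0.467, 0.004]
contact_force: [-0.0, 0.1, -1.1]
grip_width: 0.0101
gripper_force: 58.8
clock: 26.9
tcp_pos: [0.5225, -0.1541, 0.0263]
orientation: [3.106, -0.468, 0.002]
contact_force: [0.6, 0.6, -0.9]
grip_width: 0.0101
gripper_force: 58.8
```

```bash
python3 -m crank '[[0,0,-0.04,0,-1],[0,0,-0.025,0,-1],[0,0,0,0,-1],[0,0,0,0,-1]]'
python3 -m crank '[[0,0,-0.008,0,-1],[0,0,0,0,-1],[0,0,0,0,-1]]'
python3 -m crank '[[0,0,-0.005,0,-1],[0,0,0,0,-1]]'
```

```text
clock: 27.23
tcp_pos: [0.5217, -0.1539, 0.0121]
orientation: [-3.107, 0.468, 0.002]
contact_force: [-0.3, -0.1, -0.3]
grip_width: 0.01
gripper_force: 58.8
clock: 27.48
tcp_pos: [0.5222, -0.154, 0.0111]
orientation: [3.107, -0.468, 0.0]
contact_force: [-0.8, 0.2, -0.6]
grip_width: 0.0098
gripper_force: 58.8
clock: 27.65
tcp_pos: [0.5222, -0.154, 0.0101]
orientation: [3.107, -0.468, 0.0]
contact_force: [-1.3, -0.7, -0.6]
grip_width: 0.01
gripper_force: 58.8
```

```bash
python3 -m crank '[[0,0,-0.005,0,-1],[0,0,0,0,-1]]'
python3 -m crank '[[0,0,-0.003,0,-1],[0,0,0,0,-1]]'
```

```text
clock: 27.82
tcp_pos: [0.5223, -0.154, 0.0092]
orientation: [3.107, -0.468, 0.0]
contact_force: [0.1, -0.4, 0.1]
grip_width: 0.01
gripper_force: 59.0
clock: 27.98
tcp_pos: [0.5223, -0.154, 0.0092]
orientation: [3.106, -0.468, 0.0]
contact_force: [-3.3, 0.3, 8.0]
grip_width: 0.0103
gripper_force: 59.9
```

Contact. Releasing with a small opening, lifting, and backing away toward the robot's right for a clear view.

```bash
python3 -m crank '[[0,0,0,0,-0.7],[0,0,0,0,-0.4],[0,0,0,0,-0.3],[0,0,0.05,0,-0.3],[0,0,0.12,0,-0.3],[0,0,0.2,0,-0.3],[0,0,0.2,0,-0.3],[0,0,0.2,0,-0.3]]'
python3 -m crank '[[0,0.2,0,0,-0.3],[0,0.2,0,0,-0.3],[0,0.2,0,0,-0.3],[0,0.2,0,0,-0.3],[0,0.2,0,0,-0.3],[0,0.2,0,0,-0.3],[0,0.2,0,0,-0.3],[0,0.1,0,0,-0.3]]'
python3 -m crank '[[-0.05,0.2,0,0,-0.3],[-0.05,0.2,0,0,-0.3],[-0.05,0.2,0,0,-0.3],[-0.05,0.2,0,0,-0.3],[-0.05,0.2,0,0,-0.3],[0,0,0,0,-0.3],[0,0,0,0,-0.3],[0,0,0,0,-0.3]]'
python3 - <<'E'
from h import *
S,T=r.grab_frame("side"),r.grab_frame("top")
c=lambda I,x,y,w,h,k:cv2.resize(I[y:y+h,x:x+w],(w*k,h*k),interpolation=cv2.INTER_CUBIC)
cv2.imwrite("pics/g9.png",np.vstack([np.hstack([c(S,235,75,100,75,4),c(T,305,170,100,75,4)]),cv2.resize(T,(800,600))[100:400]]))
B=np.array([501.5,-217]);a=np.radians(-16.9);Rb=np.array([[np.cos(a),-np.sin(a)],[np.sin(a),np.cos(a)]])
for k,lo,hi,z in(("board",(0,0,190),(100,20,255),.034),("wax",(8,120,90),(30,255,255),.052)):
    q=blob(T,(335,175,60,80),lo,hi);q=np.array([onz("top",p,z)[:2] for p in q[:,0]],np.float32)*1000
    m=cv2.minAreaRect(q);print(k,m,Rb.T@(np.array(m[0])-B))
E
```

```text
clock: 28.65
tcp_pos: [0.5216, -0.1538, 0.1647]
orientation: [-3.106, 0.468, 0.001]
contact_force: [0.9, 0.4, 0.2]
grip_width: 0.0297
gripper_force: 0.0
clock: 29.32
tcp_pos: [0.5214, 0.1521, 0.1636]
orientation: [-3.105, 0.459, -0.001]
contact_force: [0.8, 1.0, 0.9]
grip_width: 0.03
gripper_force: 0.0
clock: 29.98
tcp_pos: [0.4722, 0.3456, 0.1627]
orientation: [3.106, -0.467, 0.0]
contact_force: [-0.7, 0.9, -0.3]
grip_width: 0.0304
gripper_force: 0.0
board ((490.2739562988281, -259.99359130859375), (61.33185577392578, 91.26014709472656), 72.84742736816406) [  1.7571002  -44.40028772]
wax ((589.3637084960938, -250.8370361328125), (182.19161987304688, 75.42456817626953), 87.15228271484375) [93.90569046 -6.83356302]
```

View pics/g9.png

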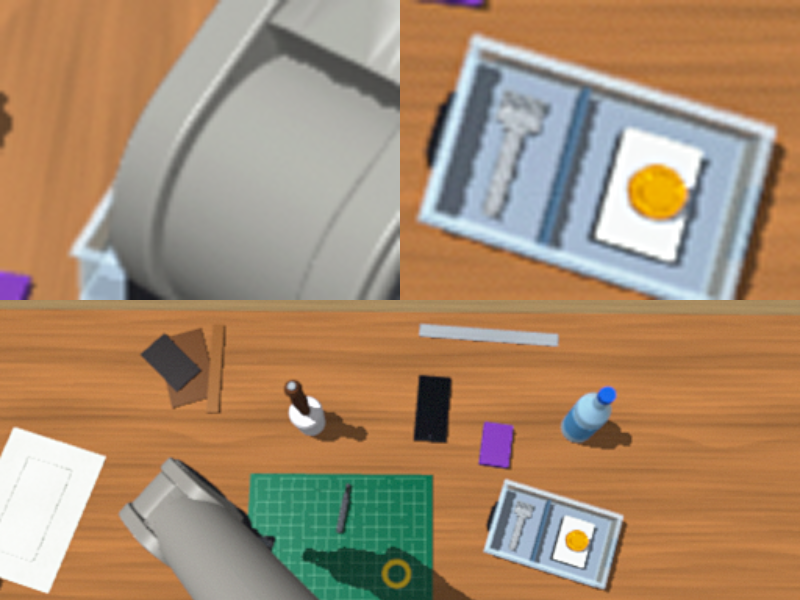

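The iron lies in the narrow compartment, the board is square, and the bystanders haven't moved. The wax mask picked up wood, so I'll measure again with a tighter one and hand in if it's within tolerance.

```bash
python3 - <<'E'
from h import *
T=r.grab_frame("top")
q=blob(T,(355,205,25,27),(15,190,150),(30,255,255));q=np.array([onz("top",p,.052)[:2] for p in q[:,0]],np.float32)*1000
m=cv2.minAreaRect(q);d=np.hypot(*(np.array(m[0])-[490.3,-260]));print(m,d)
if d<9 and min(m[1])>36: print(r.hand_in())
E
```

```text
((489.4001770019531, -259.98095703125), (33.547542572021484, 39.589027404785156), 0.6585432291030884) 0.9000244788187154
```

The wax is 0.9 mm off the board's centre. The tighter mask only shaved its rim, which tripped the size check. Handing in.

```bash
python3 -c "
from bench import r
print(r.hand_in())"
```

```text
the job is handed in; nothing more can be done
None
```

The kit is packed and the job is handed in (no verdict came back): slab, board and wax are stacked in the wide compartment, with the wax measured about 1 mm off the board's middle; the pricking iron lies in the narrow compartment, and nothing else looked moved in the last picture.

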